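# Lap a block plane's sole and show it to the inspection camera

## Task

Swing the wooden turn-button crosswise to free the toe of the small block plane, lift the plane out of its holder, lay it sole down and lengthways on the abrasive strip close to the clamping batten, and run it in one stroke, flat and under light steady pressure, away from the batten to the free end of the strip. Then show the lapped sole to the inspection camera: square to the lens, its centre straight in front of it at 15 cm, the plane lying level across the picture. Finish while still holding it there, motionless in the air, without ever touching the camera or disturbing the other loose tools.

Things in the scene. Friction and masses are not known exactly. Their poses are not given: they have to be found in the camera images.
- plane: loose block plane, dark cast body, bright sole, 140 x 42 x 46, about 0.54 kg. Origin: centre of the sole; x to the toe (end with the round brass knob, 21 across, 29 high, at x = 46), z up. Grasp across the 42 mm width by the two upright flat cheeks, 28 or more high from x = -32 to 12 (34 at -10); balance near x = -4. Toe deck 10 high; lever cap between the cheeks up to 46 high at x = -50.
- sole (a point): centre of the plane's sole (the plane's origin, same axes)
- holder: fixed wooden holder, board 228 x 88 x 12 (x -93 to 135); the plane sits sole down on it, axes alike, plane's origin 12 above this one. Origin: underside, below the seat's middle; x towards the turn-button. Cheeks 9 high over the board beside the plane's ends (|x| over 42, 1.5 mm play); blocks 14 high behind the heel, 10.5 before the toe. Beside the plane's middle free space. Lift straight up.
- button (a joint): turn-button of dark wood, 68 x 17 x 9, on a vertical screw at holder x = 92, y = 0; underside 23.5, top 32.5 over the table. 0 = along the plane, inner end 9 mm over the toe deck (1.5 above it: the plane cannot rise). Turns both ways to +-1.75 rad, positive counter-clockwise from above, little friction, stays where left; clear of the toe beyond +-1.15. Starts within 0.25 of 0.
- peg (a point): middle of the thumb peg on the turn-button's outer arm: upright round wooden peg 12 in diameter, from the button's top at 32.5 to 48.5 over the table, 30 from the pivot; this point is 41 over the table
- plate: lapping plate, glass 320 x 100 on a fixed sponge mat; black abrasive strip on it 80 wide, top 21 over the table, giving 1 mm per 6 N (5 at most). Origin: underside centre; x from the batten to the free end. Batten across x = -157 to -135, 9 over the strip (nuts 15); strip ends at 156. Stroke: plane's origin x = -58 to 80, along the centre line. 10 N is right, 4 to 30 good, over 45 spoils it.
- head: head of the inspection camera, black box 44 x 50 x 40, white ring light round the lens, on a round foot 80 across. z: where the lens looks, upwards, 28 degrees off vertical, roughly towards the robot; y: level, across the picture. Origin: the tilt axis, 62 over the table
- lens (a point): centre of the lens glass, 36 in front of the head's origin along the head's z; same axes as the head. The sole's centre belongs 150 in front of it along z
- cam: fixed foot and fork of the camera with the head on it; origin: centre of the foot's underside
- tape: loose tape measure 36 x 76 x 63, a bystander; origin underside centre
- offcut: loose timber offcut 60 x 110 x 38, a bystander; origin underside centre
- screwdriver: loose screwdriver 206 long, 28 thick, a bystander; origin underside centre
- pencil: loose flat carpenter pencil 190 x 15 x 7, a bystander; origin underside centre
Mind the look-alikes: they are no part of the job. What is shaped like the cam but red or yellow is not meant.

How it is judged (in metres and radians):
On the way, in this order (a step that is already met when the one before it is completed fails the run):
1. the turn-button is swung clear of the plane's toe, with the plane still in the holder ((value of joint button above 1.15 rad or value of joint button below -1.15 rad) and z of sole in the frame of holder below 0.02 m), for 0.1 s.
2. the plane is lifted out of the holder by the gripper (z of sole in the frame of holder above 0.04 m and contact force between plane and holder below 0.1 N and contact force between plane and the fingers above 1 N), for 0.1 s.
3. the held plane is pressed flat and lengthways on the strip close to the batten (x of sole in the frame of plate below -0.04 m and contact force between plane and plate between 4 and 30 N and y of sole in the frame of plate between -0.02 and 0.02 m and angle between the x axis of plane and the x axis of plate, either way round below 0.12 rad and angle between the z axis of plane and the z axis of plate, either way round below 0.06 rad and contact force between plane and the fingers above 1 N), for 0.1 s.
4. still pressed flat a third of the way along (x of sole in the frame of plate above -0.01 m and contact force between plane and plate between 4 and 30 N and y of sole in the frame of plate between -0.02 and 0.02 m and angle between the x axis of plane and the x axis of plate, either way round below 0.12 rad and angle between the z axis of plane and the z axis of plate, either way round below 0.06 rad and contact force between plane and the fingers above 1 N), for 0.05 s.
5. still pressed flat two thirds of the way along (x of sole in the frame of plate above 0.025 m and contact force between plane and plate between 4 and 30 N and y of sole in the frame of plate between -0.02 and 0.02 m and angle between the x axis of plane and the x axis of plate, either way round below 0.12 rad and angle between the z axis of plane and the z axis of plate, either way round below 0.06 rad and contact force between plane and the fingers above 1 N), for 0.05 s.
6. still pressed flat near the free end (x of sole in the frame of plate above 0.06 m and contact force between plane and plate between 4 and 30 N and y of sole in the frame of plate between -0.02 and 0.02 m and angle between the x axis of plane and the x axis of plate, either way round below 0.12 rad and angle between the z axis of plane and the z axis of plate, either way round below 0.06 rad and contact force between plane and the fingers above 1 N), for 0.05 s.
At the end, for the whole second after the job is handed in: The gripper alone holds the plane still in the air: sole centre 150 mm (+-20) before the lens, within 20 mm of its axis in x and y, sole square to the lens and length level across the picture, each within 0.17 rad, either end to the left; the four bystanders within 30 mm of their places (x of sole in the frame of lens between -0.02 and 0.02 m and y of sole in the frame of lens between -0.02 and 0.02 m and z of sole in the frame of lens between 0.13 and 0.17 m and angle between the z axis of plane and the z axis of head, either way round below 0.17 rad and angle between the x axis of plane and the y axis of head, either way round below 0.17 rad and angle between plane's own z axis and vertical below 1 rad and contact force between plane and the fingers above 1 N and contact force between plane and cam below 0.1 N and contact force between plane and plate below 0.1 N and contact force between plane and holder below 0.1 N and linear speed of plane below 0.02 m/s and angular speed of plane below 0.15 rad/s and distance of each of tape, offcut, pencil, screwdriver from where it was at the start of the episode below 0.03 m); the arm keeps its last pose, push and grip.
It fails at once if the plane is pressed on the plate with more than 45 N (contact force between plane and plate above 45 N).
It fails at once if the camera or its foot is touched (contact force between cam and anything else above 1 N).
It fails at once if a bystander is moved by more than 30 mm (distance of any of tape, offcut, pencil, screwdriver from where it was at the start of the episode above 0.03 m).
It also fails if it takes over 59 s, if anything falls off the work surface, if the arm or the gripper's body presses on something with over 40 N, if the wrist force passes 120 N, or if a joint passes its speed limit or range.

## Robot

A 6-joint arm with a two-finger parallel gripper is mounted at the origin on the work surface; the furniture and walls round the work are solid. World frame = base frame: x ahead of the robot, y to its left, z up, the work surface at z = 0. Lengths are in mm, angles in rad, forces in N, time in s.
With the tool pointing down it reaches from about 300 to 750 mm from the base axis. Payload 8.5 kg.
Tool frame: the origin (TCP) lies at the very end of the fingers, on their centre line; the grasp point (between the pads) lies behind it (env.hold_point_z is the z of the grasp point in the tool frame, in mm); z points along the fingers, y is the line along which they close (so a half turn about z gives the same grasp; the last joint's range is limited). The gripper opens to 88 mm and grips with 3 to 60 N. Pads are 18 mm wide; open, the fingers measure 123 mm over their backs; the gripper's body (75 mm by 187 mm) begins 45 mm behind the grasp point.
Start: joints at [1.108, 0.381, 1.297, -0, 1.464, -0.215], TCP at [134.892, 533.184, 238.748] pointing down, gripper open.
Joint ranges: [-3.11, 3.11], [-0.89, 2.33], [0.22, 2.48], [-1.42, 4.56], [0.17, 2.85], [-2.88, 2.88]. Speed limits (rad/s): [2.39, 2.39, 3.14, 3.14, 3.14, 3.14].

## Interface

Orientations are given as a rotation vector (axis times angle).
In Python, from rig import env, read_camera, close_job, spot_in gives the robot as it stands.
- The arm moves only by the tool carry_out, never from a script. Its argument "commands" is a list of rows, each a list of 3 entries, a list of its own where there are three numbers: the shift along the world's x, y, z in units of 2.5 cm (1.0 is 2.5 cm), then the turn, a rotation vector about the world's x, y, z in units of 6 degrees (1.0 is 6 degrees), then the opening, from -1 (shut) to 1 (fully open). In form: [[[tx, ty, tz], [ax, ay, az], grip], ...]. A call has 1 to 10 rows; each row shifts and turns the commanded pose from where the row before left it; what a row does not reach is not made up. A row lasts 1/8 s, in which the tool goes at most 62.5 mm and 10.7 degrees, less where a joint would pass 70% of its speed; a pose out of reach is approached as far as the arm can. A call with a number of a shift or a turn outside -1 to 1 is refused whole. A call with a gripper value outside its range is refused whole. The fingers move at their own pace and stop on an object; "squeeze" is the grip in N (left out, the last holds). Time passes only in rows, so rows that do not move let the fingers close. It gives the time, the measured TCP pose, the force, the opening and the grip force at its end, in the units of the state.
- env.get_obs(): the state, without advancing time (a new reading comes with each control period).
- read_camera(name): name is "scene" or "top" or "wrist"; returns a dict with "frame" (400x640x3 uint8, red, green, blue), "mtx" (3x3 intrinsics, pixels), "D" ([k1, k2, p1, p2, k3] as OpenCV has them; the pictures are not rectified), "T" (4x4, takes a point from camera to world coordinates); the wrist camera has in their place "tool_from_camera" (4x4, takes a point from camera to tool coordinates, whose origin is the TCP and whose axes are the flange's). Camera axes: x right, y down, z forward; pixel columns grow to the right and rows downward; lengths in mm; the calibration is good to about 2 mm. A picture is of the moment at which its call begins: read the wrist's pose just before it. There is no depth.
- close_job(): hands the job in; it is judged then, once.
Trained networks look in a picture, given as the dict that the camera call returned (one of the last four; its "shot" number tells which), for a name from the list of things; names that differ only in an ending like _2 or _b are one class to them, and where a whole thing is asked for, a point or a joint stands for the part that bears it (a point fixed in the world has none). Each returns a list of dicts, best first, with "p" (0 to 1); they miss things now and then, are a little off and sometimes report something else, mostly with a low value. They report only what shows in the picture. A call takes as long as a camera call. They do not tell look-alikes from the thing itself.
- spot_in(query, picture): "bbox" ([centre column, centre row, width, height] in pixels, round what is visible of it).
The state is a dict: "t": time; "joint_positions": joint angles; "joint_vel": joint speeds; "effort": joint torques, N m; "position": TCP position; "tcp_rot": TCP orientation; "contact_force": force on the tool from outside, world axes, zero at the start; "moment": the same for the moment, N m; "grip_width": finger opening in mm; "gripper_force": force on a finger pad.
Only numpy, scipy, OpenCV 4.12 (cv2) and the standard library are available. Lean on these libraries where they do the work, as an engineer would, in place of code of your own. Each camera call takes 0.05 s, during which the arm holds its last target. There are 200 camera calls.

## Working session

There is one attempt and no reset: what is moved stays moved. The work goes in short steps, Python scripts to look and compute and a tool call to move; the robot and the scene stay as the last step left them, time stands still between calls to the robot, and variables do not carry over. Pictures are saved under pics/ and viewed, at most 10 in all, crops included, and the job is handed in when it is done.

Besides the shell and the picture viewer there is one more tool, called after "Call:" as name([rows], argument=value, ...), one row to a line, values as JSON. carry_out: Moves the arm, as the interface text tells. Its arguments: {"type":"object","properties":{"commands":{"type":"array","items":{"type":"array"}},"squeeze":{"type":"number"}},"required":["commands"]}

```bash
ls; mkdir -p pics
cat > h.py <<'E'
import numpy as np, cv2
from rig import env, read_camera, close_job, spot_in
from scipy.spatial.transform import Rotation as R
def pose(c):
    if 'T' in c: return np.array(c['T'])
    o=env.get_obs(); T=np.eye(4); T[:3,:3]=R.from_rotvec(o['tcp_rot']).as_matrix(); T[:3,3]=o['position']
    return T@np.array(c['tool_from_camera'])
def ray(c,T,uv,z):
    p=cv2.undistortPoints(np.array([[uv]],float),np.array(c['mtx']),np.array(c['D']))[0,0]
    d=T[:3,:3]@np.array([p[0],p[1],1]); o=T[:3,3]
    return o+d*(z-o[2])/d[2]
def proj(c,T,P):
    Ti=np.linalg.inv(T)
    return cv2.projectPoints(np.atleast_2d(np.array(P,float)),cv2.Rodrigues(Ti[:3,:3])[0],Ti[:3,3],np.array(c['mtx']),np.array(c['D']))[0][:,0]
E
python3 - <<'E'
from h import *
print(env.get_obs(), env.hold_point_z)
for n in ['top','scene']:
    c=read_camera(n); cv2.imwrite(f'pics/{n}0.png',c['frame'][:,:,::-1])
    T=pose(c); print(n,T[:3,3].round(),T[:3,2].round(2))
    for q in ['plane','holder','button','plate','head','cam','tape','offcut','screwdriver','pencil']:
        for d in spot_in(q,c)[:3]:
            b=np.array(d['bbox']); print(q,round(d['p'],2),b.round(),ray(c,T,b[:2],20).round())
E
```

```text
pics
{'t': 0.0, 'joint_positions': array([ 1.10768292e+00,  3.81220607e-01,  1.29824054e+00,  1.16896071e-05,
        1.46358618e+00, -2.15293395e-01]), 'joint_vel': array([-0.00122323, -0.00258434, -0.0027138 , -0.00037681, -0.00012907,
       -0.00019983]), 'effort': array([ 4.00086847e-04, -4.37936711e+01, -2.24560565e+01,  7.14219385e-02,
        3.52887658e-02, -1.32097894e-04]), 'position': array([134.78317101, 532.95227903, 238.13136927]), 'tcp_rot': array([-3.88220086e-01, -3.11701382e+00,  2.14838930e-03]), 'contact_force': array([-0.52619841, -0.42118585, -0.42270203]), 'moment': array([-0.01822414,  0.04468161,  0.00184238]), 'gripper_force': 0.0, 'grip_width': 88.23159890367866} -18.700000000000003
top [ 365.   44. 1511.] [ 0.09 -0.01 -1.  ]
plane 0.86 [216. 198.  30.  39.] [510. 393.  20.]
holder 0.75 [218. 204.  51.  70.] [492. 384.  20.]
button 0.16 [363. 188.  10.  54.] [ 553. -110.   20.]
plate 0.72 [285. 204.  45.  98.] [495. 155.  20.]
head 0.58 [431. 223.  17.  19.] [ 439. -346.   20.]
head 0.52 [334. 150.  19.  19.] [684. -11.  20.]
head 0.51 [334. 186.  19.  25.
[... 692 characters left out ...]
68.  11.  11.] [431. 377.  20.]
head 0.86 [332. 204.  26.  27.] [577.  34.  20.]
head 0.81 [411. 215.  23.  23.] [ 717. -149.   20.]
head 0.75 [393. 299.  31.  35.] [ 464. -313.   20.]
cam 0.79 [409. 223.  27.  47.] [ 690. -165.   20.]
cam 0.74 [394. 306.  36.  44.] [ 452. -327.   20.]
cam 0.74 [250. 153.  25.  30.] [530. 407.  20.]
tape 0.97 [302. 240.  27.  22.] [415. -23.  20.]
tape 0.22 [367. 193.  28.  39.] [689.   2.  20.]
offcut 0.82 [296. 156.  33.  17.] [637. 290.  20.]
offcut 0.3 [230. 170.  13.  11.] [429. 369.  20.]
screwdriver 0.8 [210. 212.  10.  49.] [280. 237.  20.]
screwdriver 0.74 [299. 156.  36.  22.] [647. 283.  20.]
screwdriver 0.29 [287. 201. 110.  64.] [480. 129.  20.]
```

```bash
python3 -c "
import cv2
a=cv2.imread('pics/top0.png')[120:290,190:460]; cv2.imwrite('pics/tc.png',cv2.resize(a,None,fx=2.9,fy=2.9,interpolation=cv2.INTER_CUBIC))
a=cv2.imread('pics/scene0.png')[130:350,190:470]; cv2.imwrite('pics/sc.png',cv2.resize(a,None,fx=2.7,fy=2.7,interpolation=cv2.INTER_CUBIC))
"
```

```text
(no output)
```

View pics/tc.png

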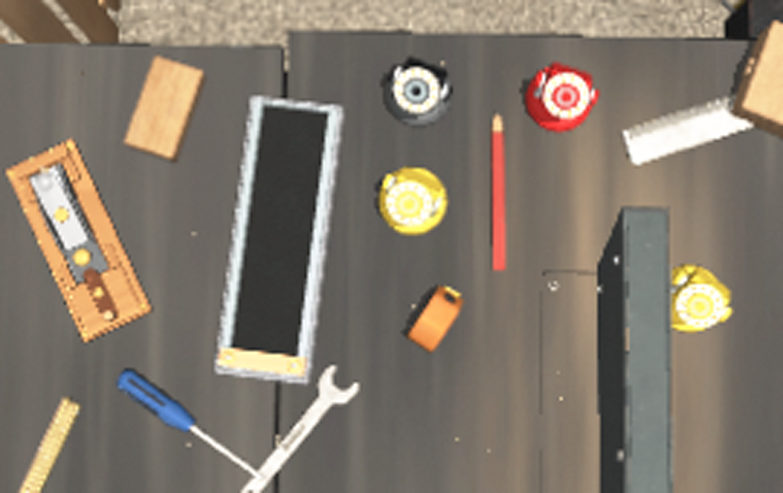

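View pics/sc.png

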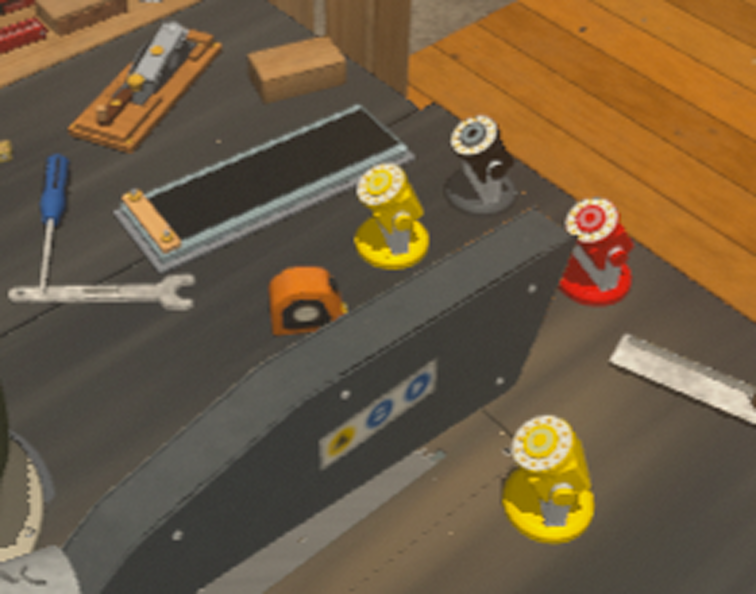

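Top view: the holder is at left with its button end towards the robot. The plate has its batten at the near end and its free end away from the robot. The black camera is at about (334,151), with a yellow look-alike in front of it and a red one to the side.

Run:
```python
from h import *
c=read_camera('top');T=pose(c)
def t(n,x,y,z): print(n,ray(c,T,(190+x/2.9,120+y/2.9),z).round())
for p in [(5,170),(72,140),(152,312),(85,340)]: t('holder',*p,12)
t('btn in',88,268,32);t('btn out',110,315,32);t('knob',82,257,40)
for p in [(262,106),(330,112),(295,357),(228,349)]: t('strip',*p,21)
t('battenL',218,360,30);t('battenR',307,370,30)
t('lens',416,90,94);t('foot',418,97,5);t('yel lens',408,203,94);t('wall',625,207,150);t('wall',598,493,150)
cs=read_camera('scene');Ts=pose(cs)
f=lambda x,y,z:ray(cs,Ts,(190+x/2.7,130+y/2.7),z).round()
print('sc lens',f(475,134,94),'foot',f(480,190,5),'wallcorner', [f(535,212,z) for z in (100,150,200)])
```

```text
holder [579. 481.  12.]
holder [616. 401.  12.]
holder [413. 298.  12.]
holder [379. 377.  12.]
btn in [462. 371.  32.]
btn out [408. 344.  32.]
knob [474. 377.  40.]
strip [659. 174.  21.]
strip [653.  93.  21.]
strip [363. 128.  21.]
strip [371. 206.  21.]
battenL [358. 217.  30.]
battenR [349. 114.  30.]
lens [666.  -6.  94.]
foot [676. -11.   5.]
yel lens [537.   2.  94.]
wall [ 530. -231.  150.]
wall [ 224. -203.  150.]
sc lens [665. -10.  94.] foot [680. -12.   5.] wallcorner [array([ 620., -139.,  100.]), array([ 577., -172.,  150.]), array([ 534., -205.,  200.])]
```

Call:
carry_out([
  [[1,-0.6,0],[0,0,0.7],1],
  [[1,-0.6,0],[0,0,0.7],1],
  [[1,-0.6,0],[0,0,0.7],1],
  [[1,-0.6,0],[0,0,0.7],1],
  [[1,-0.6,0],[0,0,0.7],1],
  [[1,-0.6,0],[0,0,0.7],0],
  [[1,-0.6,0],[0,0,0.7],0],
  [[1,-0.6,0],[0,0,0.7],0],
  [[1,-0.6,0],[0,0,0.7],0],
  [[1,-0.6,0],[0,0,0.5],0],
])

```text
t: 2.45
position: [385.7, 382.6, 238.8]
tcp_rot: [-0.726, 3.057, 0.0]
contact_force: [-0.4, 0.2, -0.2]
grip_width: 44.2
gripper_force: 0.0
```

Call:
carry_out([
  [[1,-0.3,0],[0,0,0],0],
  [[0.5,0,0],[0,0,0],-0.2],
  [[0,0,0],[0,0,0],-0.2],
])

```text
t: 2.82
position: [422.8, 376.0, 238.4]
tcp_rot: [0.721, -3.057, -0.0]
contact_force: [-0.1, 1.0, -1.1]
grip_width: 35.3
gripper_force: 0.0
```

Run:
```python
from h import *
o=env.get_obs();print(o['position'],o['joint_positions'].round(2),o['grip_width'],R.from_rotvec(o['tcp_rot']).as_matrix().round(3).tolist())
c=read_camera('wrist');T=pose(c);print(np.array(c['tool_from_camera']).round(2).tolist())
np.savez('w1',f=c['frame'],T=T);cv2.imwrite('pics/w1.png',c['frame'][:,:,::-1])
for q in ['plane','button','holder','peg']:
    for d in spot_in(q,c)[:2]: print(q,d)
P0=np.array([516,399,0]);a=np.deg2rad(206.9);u=np.array([np.cos(a),np.sin(a),0]);v=np.array([-u[1],u[0],0])
print(proj(c,T,[P0+92*u+[0,0,32.5],P0+122*u+[0,0,48.5]]).round())
```

```text
[422.82233364 375.98741246 238.40527928] [ 0.52  0.41  1.25  0.    1.48 -1.52] 35.27860593176103 [[-0.895, -0.447, -0.0], [-0.447, 0.895, -0.0], [0.0, 0.0, -1.0]]
[[0.0, -0.96, -0.28, 71.04], [1.0, 0.0, -0.0, -0.52], [0.0, -0.28, 0.96, -147.09], [0.0, 0.0, 0.0, 1.0]]
plane {'bbox': [302.1, 242.5, 38.3, 103.4], 'p': 0.94}
button {'bbox': [301.9, 175.8, 15.7, 56.3], 'p': 0.83}
holder {'bbox': [303.4, 217.6, 70.9, 147.1], 'p': 0.78}
peg {'bbox': [300.5, 176.1, 13.3, 47.4], 'p': 0.82}
peg {'bbox': [302.5, 243.4, 35.6, 100.6], 'p': 0.18}
[[300. 178.]
 [298. 154.]]
```

View pics/w1.png

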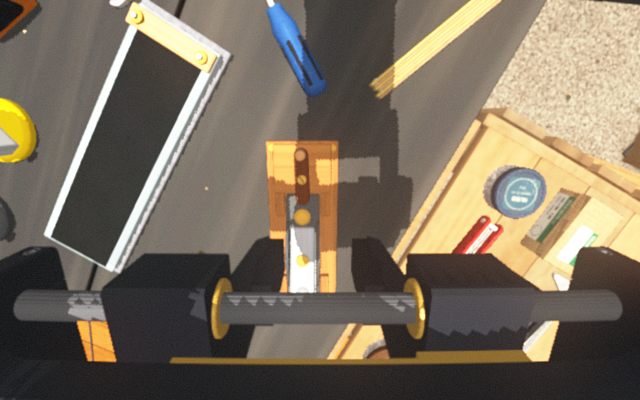

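The peg is at about (301,155), the screw at (302,180), the knob at (302,217), and the holder's near edge at row 142, columns 266–339.

```bash
cat > m1.py <<'E'
from h import *
c=read_camera('wrist');T=np.load('w1.npz')['T']
for n,u,v,z in [('peg',301,155,48.5),('screw',302,180,32.5),('knob',302,217,41),('cR',339,142,12),('cL',266,142,12),('box',485,110,0),('box50',485,110,60),('plane low',302,285,50)]:
    print(n,ray(c,T,(u,v),z).round(1))
E
python3 m1.py; python3 -c "
import cv2
a=cv2.imread('pics/w1.png')[130:310,250:360]; cv2.imwrite('pics/w1c.png',cv2.resize(a,None,fx=3.3,fy=3.3,interpolation=cv2.INTER_CUBIC))"
```

```text
peg [406.4 346.9  48.5]
screw [434.7 361.   32.5]
knob [473.5 380.2  41. ]
cR [376.8 381.5  12. ]
cL [416.4 302.5  12. ]
box [261.9 524.7   0. ]
box50 [277.  496.5  60. ]
plane low [551.2 418.3  50. ]
```

View pics/w1c.png

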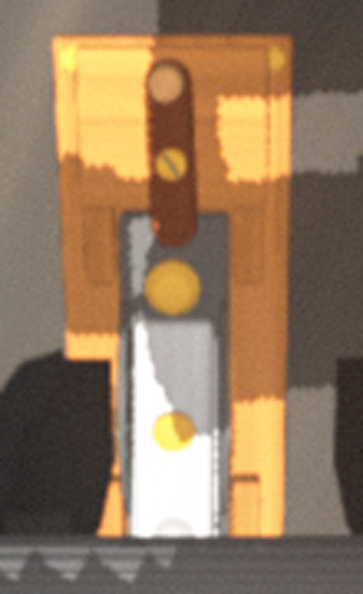

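Call:
carry_out([
  [[-0.33,-0.58,-0.8],[0,0,0],-0.3],
  [[-0.33,-0.58,-0.8],[0,0,0],-0.3],
  [[0,0,-1],[0,0,0],-0.3],
  [[0,0,-1],[0,0,0],-0.3],
  [[0,0,-1],[0,0,0],-0.3],
  [[0,0,-1],[0,0,0],-0.3],
  [[0,0,-1],[0,0,0],-0.3],
  [[0,0,-1],[0,0,0],-0.3],
  [[0,0,-0.54],[0,0,0],-0.3],
  [[0,0,0],[0,0,0],-0.3],
])

```text
t: 4.38
position: [405.6, 346.7, 34.9]
tcp_rot: [0.723, -3.056, 0.0]
contact_force: [0.4, 0.0, 0.6]
grip_width: 30.7
gripper_force: 0.0
```

Call:
carry_out([
  [[0,0,0],[0,0,0],-1],
  [[0,0,0],[0,0,0],-1],
  [[0,0,0],[0,0,0],-1],
  [[0,0,0],[0,0,0],-1],
], squeeze=5)

```text
t: 4.88
position: [406.1, 346.8, 35.8]
tcp_rot: [-0.723, 3.056, 0.0]
contact_force: [-0.5, -1.1, 6.3]
grip_width: 11.6
gripper_force: 5.0
```

Run:
```python
import numpy as np
piv=np.array([434.7,361]);p=np.array([406,347]);d=p-piv;r=30
a0=np.arctan2(d[1],d[0])
q=p
for k in range(1,15):
    a=a0-np.deg2rad(6*k); n=p-0+ r*(np.array([np.cos(a),np.sin(a)])-np.array([np.cos(a0),np.sin(a0)]))
    print(((n-q)/25).round(3)); q=n
import cv2
a=cv2.imread('pics/top0.png')[110:310,110:290]; cv2.imwrite('pics/tb.png',cv2.resize(a,None,fx=3,fy=3))
```

```text
[-0.049  0.116]
[-0.037  0.12 ]
[-0.024  0.123]
[-0.011  0.125]
[0.002 0.126]
[0.015 0.125]
[0.028 0.122]
[0.041 0.119]
[0.053 0.114]
[0.065 0.108]
[0.076 0.1  ]
[0.086 0.092]
[0.095 0.082]
[0.103 0.072]
```

View pics/tb.png

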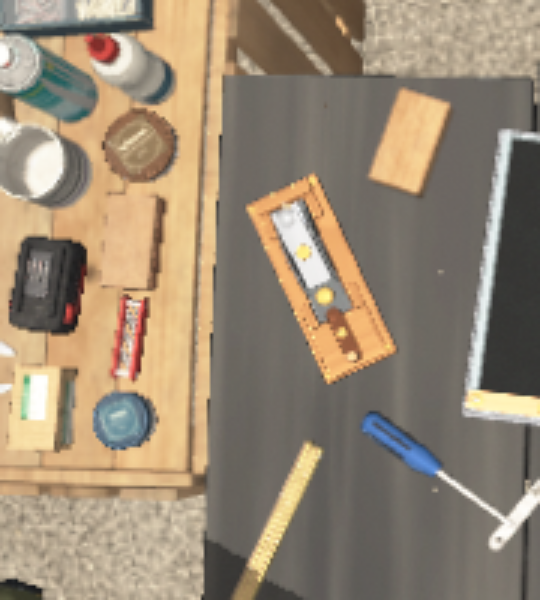

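Call:
carry_out([
  [[-0.049,0.116,0.03],[0,0,-1],-1],
  [[-0.037,0.12,0],[0,0,-1],-1],
  [[-0.024,0.123,0],[0,0,-1],-1],
  [[-0.011,0.125,0],[0,0,-1],-1],
  [[0.002,0.126,0],[0,0,-1],-1],
  [[0.015,0.125,0],[0,0,-1],-1],
  [[0.028,0.122,0],[0,0,-1],-1],
  [[0.041,0.119,0],[0,0,-1],-1],
  [[0.053,0.114,0],[0,0,-1],-1],
  [[0.065,0.108,0],[0,0,-1],-1],
])

```text
t: 6.12
position: [407.8, 377.0, 36.0]
tcp_rot: [-0.908, -3.007, -0.001]
contact_force: [-1.2, 1.4, 0.9]
grip_width: 11.7
gripper_force: 5.0
```

Call:
carry_out([
  [[0.076,0.1,0],[0,0,-1],-1],
  [[0.086,0.092,0],[0,0,-1],-1],
  [[0.095,0.082,0],[0,0,-1],-1],
  [[0,0,0],[0,0,0],-1],
])

```text
t: 6.62
position: [414.2, 384.0, 36.1]
tcp_rot: [-1.361, -2.831, -0.001]
contact_force: [-2.5, 4.0, 0.5]
grip_width: 11.7
gripper_force: 5.0
```

Call:
carry_out([
  [[0,0,0],[0,0,0],-0.3],
  [[0,0,0],[0,0,0],-0.3],
  [[0,0,1],[0,0,0],-0.3],
  [[0,0,1],[0,0,0],0.3],
  [[0,0,1],[0,0,1],0.6],
  [[0,0,1],[0,0,1],0.6],
  [[0.4,0,1],[0,0,1],0.6],
  [[0.4,0,1],[0,0,1],0.6],
  [[0.4,0,0.5],[0,0,1],0.6],
  [[0.4,0,0],[0,0,1],0.6],
])

```text
t: 7.88
position: [455.0, 383.4, 199.5]
tcp_rot: [0.414, 3.112, 0.001]
contact_force: [-0.4, 0.4, -1.1]
grip_width: 70.1
gripper_force: 0.0
```

Call:
carry_out([
  [[0.4,0,0],[0,0,1],0.6],
  [[0,0,0],[0,0,1],0.6],
  [[0,0,0],[0,0,1],0.6],
  [[0,0,0],[0,0,1],0.6],
  [[0,0,0],[0,0,1],0.6],
  [[0,0,0],[0,0,1],0.6],
  [[0,0,0],[0,0,1],0.6],
  [[0,0,0],[0,0,0],0.6],
])

```text
t: 8.88
position: [464.4, 383.2, 198.3]
tcp_rot: [0.722, -3.057, 0.001]
contact_force: [0.5, -0.3, -0.1]
grip_width: 70.0
gripper_force: 0.0
```

Run:
```python
from h import *
o=env.get_obs();print(o['position'],o['joint_positions'].round(2),o['grip_width'],R.from_rotvec(o['tcp_rot']).as_matrix()[:,1].round(3))
c=read_camera('wrist');T=pose(c)
np.savez('w2',f=c['frame'],T=T);cv2.imwrite('pics/w2.png',c['frame'][:,:,::-1])
for q in ['plane','button','peg']:
    for d in spot_in(q,c)[:1]: print(q,d)
P0=np.array([517,402,0]);a=np.deg2rad(206.5);u=np.array([np.cos(a),np.sin(a),0])
print(proj(c,T,[P0+92*u+[0,0,32.5],P0+46*u+[0,0,41],[414.2,384,48.5]]).round())
```

```text
[464.39689057 383.22775683 198.33223693] [ 0.49  0.5   1.21 -0.    1.43 -1.54] 69.95722223094201 [-0.447  0.894 -0.   ]
plane {'bbox': [310.6, 229.9, 34.8, 126.5], 'p': 0.93}
button {'bbox': [313.7, 150.6, 67.2, 30.2], 'p': 0.62}
peg {'bbox': [311.6, 151.4, 65.5, 24.9], 'p': 0.93}
[[312. 149.]
 [312. 195.]
 [342. 142.]]
```

View pics/w2.png

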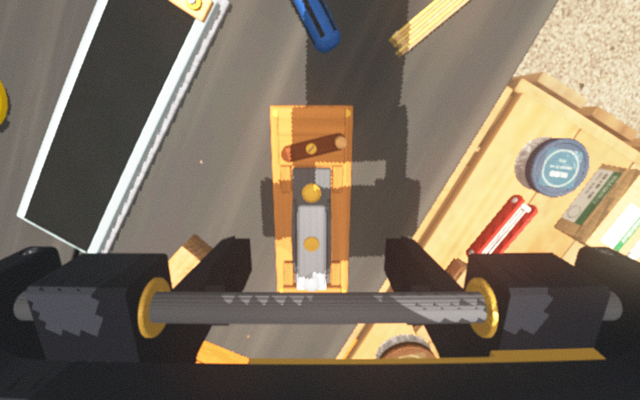

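The button now lies crosswise, from (285,155) to (342,142). The knob is at (311,192), close to the prediction.

Call:
carry_out([
  [[0.73,0.26,0],[0,0,0],0.6],
  [[0.73,0.26,-0.25],[0,0,0],0.6],
  [[0.72,0.27,-1],[0,0,0],0.6],
  [[0,0,-1],[0,0,0],0.6],
  [[0,0,-1],[0,0,0],0.6],
  [[0,0,-1],[0,0,0],0.6],
  [[0,0,-1],[0,0,0],0.6],
  [[0,0,-1],[0,0,0],0.6],
  [[0,0,-0.7],[0,0,0],0.6],
  [[0,0,-0.3],[0,0,0],0.6],
])

```text
t: 10.32
position: [518.7, 403.1, 16.4]
tcp_rot: [0.722, -3.056, 0.0]
contact_force: [-0.0, -0.9, -0.5]
grip_width: 70.3
gripper_force: 0.0
```

Call:
carry_out([
  [[0,0,0],[0,0,0],-1],
  [[0,0,0],[0,0,0],-1],
  [[0,0,0],[0,0,0],-1],
  [[0,0,0],[0,0,0],-1],
  [[0,0,0],[0,0,0],-1],
], squeeze=40)

```text
t: 10.95
position: [519.2, 403.3, 18.0]
tcp_rot: [-0.722, 3.056, 0.0]
contact_force: [-1.4, -0.9, 6.4]
grip_width: 41.8
gripper_force: 40.0
```

Call:
carry_out([
  [[0,0,0.3],[0,0,0],-1],
  [[0,0,0.6],[0,0,0],-1],
  [[0,0,1],[0,0,0],-1],
  [[0,0,1],[0,0,0],-1],
  [[0,0,1],[0,0,0],-1],
  [[0,0,0.6],[0,0,0],-1],
  [[-0.2,-0.6,0.5],[0,0,-0.5],-1],
  [[-0.3,-0.9,0.5],[0,0,-1],-1],
  [[-0.3,-0.9,0.5],[0,0,-1],-1],
  [[-0.3,-0.9,0],[0,0,-1],-1],
])

```text
t: 12.2
position: [490.8, 319.3, 168.0]
tcp_rot: [-0.145, 3.138, -0.0]
contact_force: [0.8, -0.2, -6.1]
grip_width: 41.6
gripper_force: 40.0
```

Call:
carry_out([
  [[-0.4,-0.9,0],[0,0,-1],-1],
  [[-0.4,-0.9,0],[0,0,-1],-1],
  [[-0.4,-0.9,0],[0,0,0],-1],
  [[-0.4,-0.9,0],[0,0,0],-1],
  [[-0.4,-0.9,0],[0,0,0],-1],
  [[-0.4,-0.9,0],[0,0,0],-1],
  [[0,-0.6,0],[0,0,0],-1],
  [[0,0,0],[0,0,0],-1],
  [[0,0,0],[0,0,0],-1],
])

```text
t: 13.32
position: [431.6, 171.0, 167.3]
tcp_rot: [0.176, 3.137, 0.0]
contact_force: [-1.2, 0.6, -4.9]
grip_width: 41.8
gripper_force: 40.0
```

Run:
```python
from h import *
o=env.get_obs();print(o['position'],o['contact_force'],o['joint_positions'].round(2),o['grip_width'],R.from_rotvec(o['tcp_rot']).as_matrix()[:,1].round(3))
c=read_camera('wrist');T=pose(c)
np.savez('w3',f=c['frame'],T=T);cv2.imwrite('pics/w3.png',c['frame'][:,:,::-1])
for q in ['plate','plane']:
    for d in spot_in(q,c)[:1]: print(q,d)
P0=np.array([501,151.4,21]);a=np.deg2rad(-6.6);u=np.array([np.cos(a),np.sin(a),0]);v=np.array([-u[1],u[0],0])
print(proj(c,T,[P0+x*u+y*v for x in(-135,0,156) for y in (-40,40)]).round())
```

```text
[431.63710173 170.97501168 167.25180345] [-1.21140468  0.62595665 -4.94877444] [ 0.12  0.3   1.64  0.    1.19 -1.34] 41.81629739428821 [0.112 0.994 0.   ]
plate {'bbox': [308.1, 224.0, 119.7, 269.6], 'p': 0.95}
plane {'bbox': [319.1, 233.7, 98.0, 252.8], 'p': 0.66}
[[263. 121.]
 [349. 121.]
 [269. 253.]
 [345. 253.]
 [275. 371.]
 [341. 371.]]
```

View pics/w3.png

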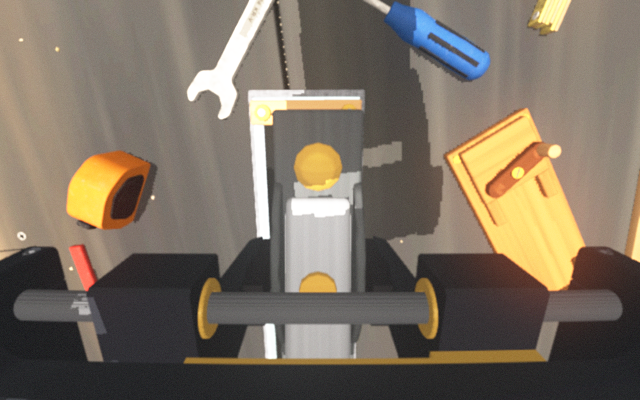

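The plane is held straight: centred on column 318, knob at (318,166). The plate's near edges run from column 250 to 363 and the batten covers rows 97–111.

Run:
```python
from h import *
c=read_camera('wrist');T=np.load('w3.npz')['T']
P0=np.array([501,151.4,0]);a=np.deg2rad(-6.6);u=np.array([np.cos(a),np.sin(a),0]);v=np.array([-u[1],u[0],0])
for x,z in [(-160,18),(-157,30),(-135,30),(-135,21)]:
    print(x,z,proj(c,T,[P0+x*u+y*v+[0,0,z] for y in (-50,50)]).round(1).tolist())
o=env.get_obs(); k=ray(c,T,(318,166),o['position'][2]-5.5+29); d=k-o['position']
Rm=R.from_rotvec(o['tcp_rot']).as_matrix(); print('knob in tool',Rm.T@d, 'toe', proj(c,T,[o['position']+Rm@np.array([74,y,5.5]) for y in(-21,21)]))
f=np.load('w3.npz')['f']; print(f[84:128:2,262].tolist())
```

```text
-160 18 [[251.9, 93.1], [360.3, 93.5]]
-157 30 [[249.3, 95.8], [361.9, 96.2]]
-135 30 [[250.5, 121.3], [360.9, 121.7]]
-135 21 [[252.6, 121.0], [359.6, 121.4]]
knob in tool [ 49.89457638  -0.35839076 -23.4932676 ] toe [[274.99442696 106.21014244]
 [362.47422128 106.23679358]]
[[143, 137, 122], [140, 131, 117], [142, 135, 122], [228, 221, 217], [247, 244, 243], [247, 244, 244], [247, 246, 245], [253, 254, 254], [255, 251, 229], [255, 254, 220], [255, 254, 185], [255, 255, 169], [255, 255, 211], [255, 255, 255], [255, 255, 255], [255, 255, 255], [255, 254, 237], [255, 255, 161], [255, 253, 173], [255, 254, 214], [255, 244, 207], [255, 255, 255]]
```

Call:
carry_out([
  [[0.4,-0.28,0],[0,0,0],-1],
  [[0.39,-0.28,0],[0,0,0],-1],
  [[0,0,-1],[0,0,0],-1],
  [[0,0,-1],[0,0,0],-1],
  [[0,0,-1],[0,0,0],-1],
  [[0,0,-1],[0,0,0],-1],
  [[0,0,-0.8],[0,0,0],-1],
  [[0,0,-0.6],[0,0,0],-1],
  [[0,0,0],[0,0,0],-1],
  [[0,0,0],[0,0,0],-1],
])

```text
t: 14.78
position: [451.9, 156.5, 32.7]
tcp_rot: [0.176, 3.136, 0.0]
contact_force: [1.0, -0.5, -5.9]
grip_width: 42.2
gripper_force: 40.0
```

Call:
carry_out([
  [[0,0,-0.1],[0,0,0],-1],
  [[0,0,-0.08],[0,0,0],-1],
  [[0,0,0],[0,0,0],-1],
])

```text
t: 15.15
position: [451.1, 156.7, 27.8]
tcp_rot: [-0.175, -3.137, 0.0]
contact_force: [0.5, 0.5, -5.4]
grip_width: 41.9
gripper_force: 40.0
```

Call:
carry_out([
  [[0,0,-0.06],[0,0,0],-1],
  [[0,0,0],[0,0,0],-1],
])

```text
t: 15.4
position: [451.3, 156.8, 26.4]
tcp_rot: [0.175, 3.136, 0.0]
contact_force: [-0.7, 0.7, -2.4]
grip_width: 41.4
gripper_force: 40.0
```

Call:
carry_out([
  [[0,0,-0.04],[0,0,0],-1],
  [[0,0,0],[0,0,0],-1],
])

```text
t: 15.65
position: [451.3, 156.8, 25.5]
tcp_rot: [0.175, 3.136, 0.0]
contact_force: [-2.2, 1.5, 2.8]
grip_width: 41.7
gripper_force: 40.0
```

Call:
carry_out([
  [[0,0,-0.04],[0,0,0],-1],
  [[0,0,0],[0,0,0],-1],
  [[0.1,-0.012,0],[0,0,0],-1],
  [[0.2,-0.023,0],[0,0,0],-1],
  [[0.2,-0.023,0],[0,0,0],-1],
  [[0.2,-0.023,0],[0,0,0],-1],
  [[0.2,-0.023,0],[0,0,0],-1],
])

```text
t: 16.52
position: [472.2, 154.3, 24.4]
tcp_rot: [-0.175, -3.133, 0.0]
contact_force: [-8.7, 1.1, 8.8]
grip_width: 41.8
gripper_force: 40.0
```

Call:
carry_out([
  [[0.2,-0.023,0],[0,0,0],-1],
  [[0.2,-0.023,0],[0,0,0],-1],
  [[0.2,-0.023,0],[0,0,0],-1],
  [[0.2,-0.023,0],[0,0,0],-1],
  [[0.2,-0.023,0],[0,0,0],-1],
  [[0.2,-0.023,0],[0,0,0],-1],
  [[0.2,-0.023,0],[0,0,0],-1],
])

```text
t: 17.4
position: [507.3, 150.3, 24.5]
tcp_rot: [-0.175, -3.134, 0.0]
contact_force: [-8.6, 0.5, 8.9]
grip_width: 41.8
gripper_force: 40.0
```

Call:
carry_out([
  [[0.2,-0.023,0],[0,0,0],-1],
  [[0.2,-0.023,0],[0,0,0],-1],
  [[0.2,-0.023,0],[0,0,0],-1],
  [[0.2,-0.023,0],[0,0,0],-1],
  [[0.2,-0.023,0],[0,0,0],-1],
  [[0.2,-0.023,0],[0,0,0],-1],
  [[0.2,-0.023,0],[0,0,0],-1],
])

```text
t: 18.27
position: [542.4, 146.4, 24.5]
tcp_rot: [-0.175, -3.134, -0.0]
contact_force: [-8.8, 1.3, 9.4]
grip_width: 41.5
gripper_force: 40.0
```

Call:
carry_out([
  [[0.2,-0.023,0],[0,0,0],-1],
  [[0.2,-0.023,0],[0,0,0],-1],
  [[0.2,-0.023,0],[0,0,0],-1],
  [[0.2,-0.023,0],[0,0,0],-1],
  [[0.2,-0.023,0],[0,0,0],-1],
  [[0.2,-0.023,0],[0,0,0],-1],
  [[0.2,-0.023,0],[0,0,0],-1],
  [[0.1,-0.012,0],[0,0,0],-1],
  [[0,0,0],[0,0,0],-1],
  [[0,0,0],[0,0,0],-1],
])

```text
t: 19.52
position: [580.4, 142.0, 24.7]
tcp_rot: [-0.175, -3.135, -0.0]
contact_force: [-5.9, 0.1, 7.8]
grip_width: 41.5
gripper_force: 40.0
```

Call:
carry_out([
  [[0,0,0.3],[0,0,0],-1],
  [[0,0,0.7],[0,0,0],-1],
  [[0,0,1],[0,0,0],-1],
  [[0,0,1],[0,0,-1],-1],
  [[0,0,1],[0,0,-1],-1],
  [[0,0,1],[0,0,-1],-1],
  [[0,0,1],[0,0,-1],-1],
  [[0,0,1],[0,0,-1],-1],
  [[0,0,1],[0,0,-1],-1],
  [[0,-0.5,1],[0,0,-1],-1],
])

```text
t: 20.78
position: [580.8, 129.6, 249.4]
tcp_rot: [-1.291, -2.863, 0.001]
contact_force: [0.1, -0.5, -5.5]
grip_width: 41.6
gripper_force: 40.0
```

Call:
carry_out([
  [[0.2,-0.9,1],[0,0,-1],-1],
  [[0.2,-0.9,1],[0,0,-1],-1],
  [[0.2,-0.9,0],[0,0,-1],-1],
  [[0.2,-0.9,0],[0,0,-1],-1],
  [[0.2,-0.9,0],[0,0,-1],-1],
  [[0.2,-0.9,0],[0,0,-1],-1],
  [[0.2,-0.9,0],[0,0,-1],-1],
  [[0.2,-0.9,0],[0,0,0],-1],
  [[0,-0.9,0],[0,0,0],-1],
  [[0,-0.5,0],[0,0,0],-1],
])

```text
t: 22.02
position: [621.0, -87.2, 298.9]
tcp_rot: [-2.229, -2.213, 0.001]
contact_force: [-0.4, 0.6, -5.2]
grip_width: 41.6
gripper_force: 40.0
```

Call:
carry_out([
  [[0,0,0],[0,0,0],-1],
  [[0,0,0],[0,0,0],-1],
])

```text
t: 22.28
position: [621.1, -85.1, 299.4]
tcp_rot: [-2.228, -2.215, -0.001]
contact_force: [-1.0, 1.3, -5.7]
grip_width: 41.8
gripper_force: 40.0
```

Run:
```python
from h import *
o=env.get_obs();print(o['position'],o['contact_force'],o['joint_positions'].round(2),o['grip_width'],R.from_rotvec(o['tcp_rot']).as_matrix().round(3).tolist())
c=read_camera('wrist');T=pose(c)
np.savez('w4',f=c['frame'],T=T);cv2.imwrite('pics/w4.png',c['frame'][:,:,::-1])
for q in ['head','cam','lens']:
    for d in spot_in(q,c)[:3]: print(q,d, ray(c,T,d['bbox'][:2],90).round())
print(proj(c,T,[[666,-8,94],[678,-11,0]]))
```

```text
[621.07917918 -85.10346577 299.38128305] [-1.04633002  1.32488474 -5.68694906] [-0.32  0.49  0.94  0.    1.71 -0.32] 41.820768568322734 [[0.006, 1.0, 0.0], [1.0, -0.006, 0.0], [0.0, 0.0, -1.0]]
head {'bbox': [365.6, 107.5, 56.1, 54.1], 'p': 0.76} [676.  -8.  90.]
head {'bbox': [374.6, 229.2, 19.2, 13.4], 'p': 0.64} [ 693. -154.   90.]
head {'bbox': [256.2, 105.0, 60.0, 54.6], 'p': 0.61} [553.  -5.  90.]
cam {'bbox': [364.6, 108.9, 60.4, 64.2], 'p': 0.98} [675. -10.  90.]
cam {'bbox': [259.9, 104.7, 72.9, 65.5], 'p': 0.79} [557.  -5.  90.]
cam {'bbox': [371.1, 216.4, 18.0, 32.3], 'p': 0.73} [ 688. -137.   90.]
lens {'bbox': [365.0, 110.3, 54.3, 53.5], 'p': 0.95} [675. -11.  90.]
lens {'bbox': [258.1, 103.7, 62.6, 53.9], 'p': 0.68} [556.  -3.  90.]
lens {'bbox': [372.6, 229.9, 20.8, 13.9], 'p': 0.54} [ 690. -155.   90.]
[[357.15422159 107.23868849]
 [357.18901968 110.73328006]]
```

View pics/w4.png

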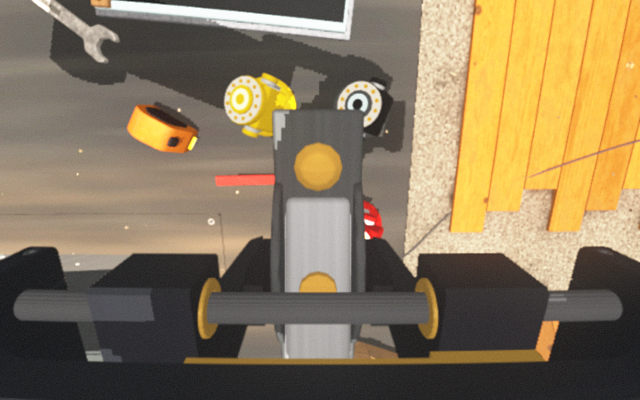

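The black camera's lens is at about (361,104), the yellow look-alike at (240,100) and the red one at (373,218). I'll zoom in to get the lens direction.

Run:
```python
from h import *
f=np.load('w4.npz')['f'][60:150,315:415][:,:,::-1]
cv2.imwrite('pics/w4c.png',cv2.resize(f,None,fx=6,fy=6,interpolation=cv2.INTER_CUBIC))
```

```text
(no output)
```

View pics/w4c.png

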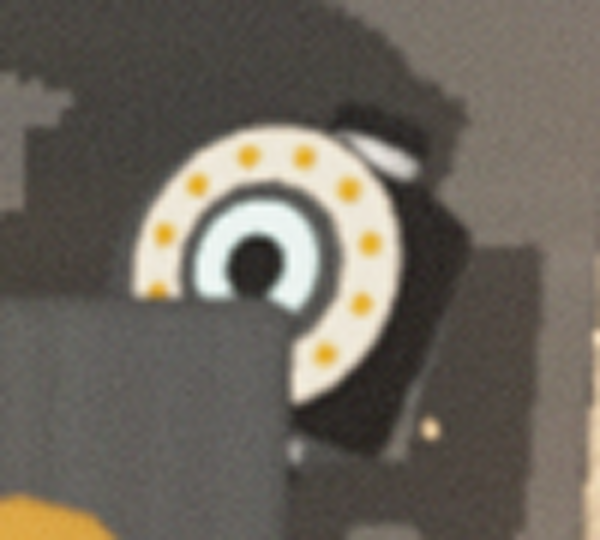

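Run:
```python
from h import *
c=read_camera('wrist');T=np.load('w4.npz')['T']
g=lambda x,y,z: ray(c,T,(315+x/6,60+y/6),z)
A,B=g(380,155,62),g(295,450,62);print('knobs',A,B,'mid',(A+B)/2,np.rad2deg(np.arctan2(*(A-B)[1::-1])))
for z in(45,60):
  A,B=g(470,240,z),g(380,455,z);print('edge',z,A,B,np.rad2deg(np.arctan2(*(A-B)[1::-1])))
print('lens',g(256,262,94),'ring',g(268,262,94))
# model check for candidate yaw
for yaw in (150,157,165):
    a=np.deg2rad(yaw); z=np.array([np.cos(a)*np.sin(np.deg2rad(28)),np.sin(a)*np.sin(np.deg2rad(28)),np.cos(np.deg2rad(28))])
    y=np.cross([0,0,1],z);y/=np.linalg.norm(y);x=np.cross(y,z)
    L=g(258,262,93.8); H=L-36*z
    q=lambda P:((proj(c,T,P)-[315,60])*6).round().tolist()
    print(yaw,'H',H.round(),'tilt ax ends',q([H+34*y,H-34*y]),'ring pts',q([L+25*y,L-25*y,L+25*x,L-25*x]),'foot',q([[H[0],H[1],0]]))
    for zz in(-20,-10,0,20): print('  ',zz,q([H+sx*22*x+sy*25*y+zz*z for sx in(-1,1) for sy in (-1,1)]))
```

```text
knobs [694.58979927  17.07365026  62.        ] [679.66996429 -40.47356073  62.        ] mid [687.12988178 -11.69995523  62.        ] 75.4653698241652
edge 45 [717.50972211   1.60165786  45.        ] [700.65191299 -42.73209851  45.        ] 69.18080835304868
edge 60 [713.92977894   0.99960888  60.        ] [697.7018012  -41.67777624  60.        ] 69.18080835304866
lens [666.4601042   -4.20008281  94.        ] ring [668.67569732  -4.20538887  94.        ]
150 H [681. -13.  62.] tilt ax ends [[221.0, 458.0], [400.0, 156.0]] ring pts [[188.0, 383.0], [330.0, 138.0], [151.0, 203.0], [371.0, 324.0]] foot [[268.0, 312.0]]
   -20 [[486.0, 274.0], [356.0, 487.0], [311.0, 182.0], [190.0, 390.0]]
   -10 [[478.0, 260.0], [344.0, 479.0], [298.0, 167.0], [175.0, 380.0]]
   0 [[469.0, 246.0], [332.0, 471.0], [285.0, 151.0], [159.0, 370.0]]
   20 [[449.0, 216.0], [307.0, 454.0], [257.0, 117.0], [126.0, 348.0]]
157 H [682. -11.  62.] tilt ax ends [[244.0, 458.0], [386.0, 137.0]] ring pts [[202.0, 390.0], [315.0, 130.0], [144.0, 217.0], [378.0, 310.0]] foot [[272.0, 303.0]]
   -20 [[487.0, 241.0], [381.0, 470.0], [300.0, 171.0], [204.0, 393.0]]
   -10 [[477.0, 230.0], [369.0, 464.0], [286.0, 159.0], [188.0, 385.0]]
   0 [[467.0, 218.0], [356.0, 458.0], [271.0, 145.0], [171.0, 378.0]]
   20 [[444.0, 192.0], [329.0, 445.0], [240.0, 117.0], [136.0, 362.0]]
165 H [683.  -9.  62.] tilt ax ends [[269.0, 455.0], [368.0, 117.0]] ring pts [[220.0, 396.0], [297.0, 123.0], [139.0, 233.0], [384.0, 293.0]] foot [[275.0, 294.0]]
   -20 [[483.0, 205.0], [408.0, 446.0], [286.0, 161.0], [220.0, 394.0]]
   -10 [[472.0, 195.0], [395.0, 443.0], [271.0, 151.0], [204.0, 389.0]]
   0 [[460.0, 186.0], [382.0, 439.0], [255.0, 141.0], [187.0, 385.0]]
   20 [[434.0, 165.0], [353.0, 432.0], [220.0, 119.0], [150.0, 376.0]]
```

Call:
carry_out([
  [[-0.24,0.7,0],[0,0,-0.83],-1],
  [[-0.24,0.8,0],[0,0,-0.83],-1],
  [[-0.24,0.8,0],[0,0,-0.83],-1],
  [[-0.24,0.8,0],[0,0,-0.83],-1],
  [[0,0.8,0],[-0.32,-0.877,0],-1],
  [[0,0.11,0],[-0.32,-0.877,0],-1],
  [[0,0,0],[-0.32,-0.877,0],-1],
  [[0,0,-0.5],[-0.32,-0.877,0],-1],
  [[0,0,-0.6],[-0.32,-0.877,0],-1],
  [[0,0,-0.6],[0,0,0],-1],
])

```text
t: 23.78
position: [595.6, 15.4, 256.0]
tcp_rot: [2.229, 1.553, 0.389]
contact_force: [0.4, 0.2, -4.5]
grip_width: 41.9
gripper_force: 40.0
```

Call:
carry_out([
  [[0,0,-0.6],[0,0,0],-1],
  [[0,0,-0.4],[0,0,0],-1],
  [[0,0,0],[0,0,0],-1],
  [[0,0,0],[0,0,0],-1],
  [[0,0,0],[0,0,0],-1],
  [[0,0,0],[0,0,0],-1],
])

```text
t: 24.52
position: [597.2, 14.5, 232.1]
tcp_rot: [2.228, 1.551, 0.39]
contact_force: [-0.9, -1.2, -5.7]
grip_width: 41.8
gripper_force: 40.0
```

Run:
```python
from h import *
o=env.get_obs();Rm=R.from_rotvec(o['tcp_rot']).as_matrix();print(o['position'],o['contact_force'],Rm.round(3).tolist(),o['joint_vel'].round(3))
s=o['position']+Rm@[4,0,5.5]; print('sole',s)
a=np.deg2rad(160);t=np.deg2rad(28);z=np.array([np.cos(a)*np.sin(t),np.sin(a)*np.sin(t),np.cos(t)]);y=np.cross([0,0,1],z);y/=np.linalg.norm(y);x=np.cross(y,z)
d=s-[667,-6,93.8];print('in lens',x@d,y@d,z@d,'angles',np.arccos(abs(Rm[:,2]@z)),np.arccos(min(1,abs(Rm[:,0]@y))))
for n in('scene','top'):
    c=read_camera(n);T=pose(c)
    for q in('plane','cam'):
        print(n,q,[(np.round(e['bbox']).tolist(),round(e['p'],2)) for e in spot_in(q,c)[:2]])
    print('pred sole',proj(c,T,[s,s+23*-Rm[:,2],[667,-6,94]]).round(),'toe/heel',proj(c,T,[s+70*Rm[:,0],s-70*Rm[:,0]]).round().tolist())
    if n=='scene':
        a=cv2.resize(c['frame'][120:300,250:450][:,:,::-1],None,fx=3.3,fy=3.3,interpolation=cv2.INTER_CUBIC); cv2.imwrite('pics/fin.png',a)
```

```text
[597.21068715  14.49021875 232.10261049] [-0.89550081 -1.17911837 -5.7376674 ] [[0.347, 0.828, 0.442], [0.938, -0.307, -0.161], [0.002, 0.47, -0.883]] [-0.001  0.001  0.002  0.    -0.    -0.   ]
sole [601.02625727  17.35637586 227.25734806]
in lens -0.8627638161936331 0.6165348968037493 150.69105579807868 angles 0.0006976558841082217 0.005520485478514203
scene plane [([347.0, 148.0, 30.0, 31.0], 0.67)]
scene cam [([393.0, 308.0, 36.0, 46.0], 0.86), ([409.0, 222.0, 24.0, 42.0], 0.82)]
pred sole [[345. 146.]
 [342. 141.]
 [365. 179.]] toe/heel [[336.0, 132.0], [356.0, 161.0]]
top plane [([328.0, 166.0, 48.0, 27.0], 0.62), ([218.0, 202.0, 44.0, 71.0], 0.18)]
top cam [([385.0, 152.0, 26.0, 27.0], 0.85), ([432.0, 221.0, 20.0, 22.0], 0.76)]
pred sole [[327. 163.]
 [326. 165.]
 [334. 151.]] toe/heel [[305.0, 154.0], [349.0, 171.0]]
```

View pics/fin.png

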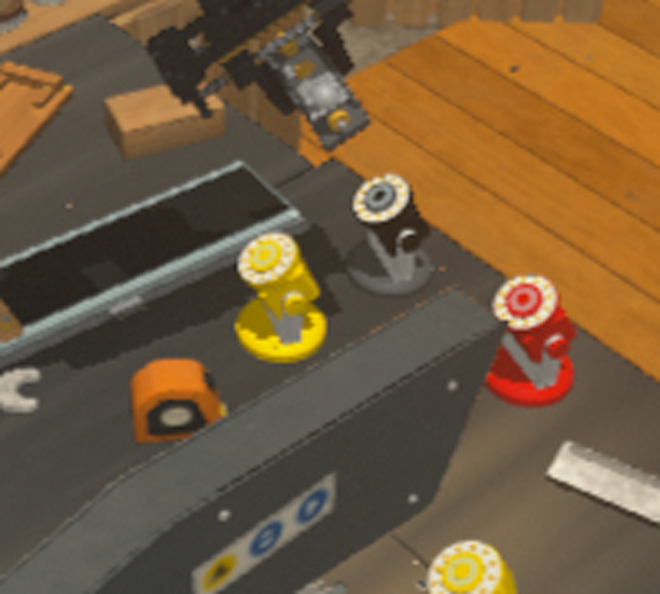

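The black lens shows at (365,179) and the held plane at about (345,146). Both match the predictions, and the bystanders I can see are in place.

```bash
python3 -c "
from h import *
print(close_job())"
```

```text
the job is handed in; nothing more can be done
None
```

I've handed the job in after about 25 s of the 59 s allowed. The button was swung clear, and the plane was lifted out and lapped in one stroke at about 8–14 N. It's now held about 151 mm in front of the black camera's lens, within about 1 mm of its axis by my own measurements. No judging result came back.

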